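Close and lock the plaster mould in its clamp

ROBOT

A 6-joint arm with a two-finger parallel gripper is mounted at the origin on a cart in front of the work surface, level with it; the furniture and walls round the work are solid. World frame = base frame: x ahead of the robot, y to its left, z up, the work surface at z = 0. Lengths are in m, angles in rad, forces in N, time in s.
With the tool pointing down it reaches from about 0.275 to 1 m from the base axis. Payload 8.4 kg.
Tool frame: the origin (TCP) lies on the centre line of the jaws, within the pads' length; the fingertips stand 17 mm ahead of it and the grasp point (between the pads) lies 2 mm behind it (bot.tcp_to_tips is the z of the fingertips in the tool frame, in m); z points along the fingers, y is the line along which they close (so a half turn about z gives the same grasp; the last joint's range is limited). The gripper opens to 85 mm and grips with 20 to 120 N. Pads are 22 mm wide; open, the fingers measure 114 mm over their backs; the gripper's body (76 mm by 85 mm) begins 54 mm behind the grasp point. The pads swing forward as they close: fully open they stand 13 mm farther back than shut.
Start: joints at [1.115, 0.353, 1.633, -0, 1.155, -0.002], TCP at [0.274, 0.562, 0.227] pointing down, gripper open.
Joint ranges: [-2.63, 2.63], [-0.92, 2.1], [0.06, 2.66], [-1.3, 4.44], [0, 2.69], [-3.02, 3.02]. Speed limits (rad/s): [2.22, 2.22, 2.79, 3.14, 3.14, 3.14].

INTERFACE

Orientations are given as a unit quaternion [x, y, z, w].
In Python, from workcell import bot, hand, kinematics, get_obs, vision, hand_in gives the robot as it stands. The module is installed in compiled form; this text tells all that it offers. Calls block until the motion is done:
- bot.reach(position, orientation): joint-space move of the TCP to a pose.
- bot.servo_line(position, ori=None, velocity=0.15): straight line of the TCP; ori=None keeps the orientation; velocity is the mean speed in m/s.
- bot.goto_joints(angles): joint-space move.
- hand.move_gripper(opening, strength=None): finger opening in m; strength is the grip in N (None keeps the last); returns when the fingers have stopped.
- bot.dwell(seconds).
- kinematics.solve_ik(position, orientation): joint angles nearest the present ones, or None.
- get_obs(): the state.
- vision.read_camera(name): name is "side" or "top" or "wrist"; returns a dict with "frame" (400x640x3 uint8, red, green, blue), "intrinsics" (3x3 intrinsics, pixels), "view" (4x4, takes a point from world to camera coordinates). Camera axes: x right, y down, z forward; pixel columns grow to the right and rows downward; lengths in m; the calibration is good to about 2 mm. A picture is of the moment at which its call begins. There is no depth.
A pose or a line that the arm cannot do raises bot.IKError and nothing moves.
- hand_in(): hands the job in; it is judged then, once.
The state is a dict: "time_s": time; "joint_pos": joint angles; "joint_vel": joint speeds; "joint_efforts": joint torques, N m; "position": TCP position; "orientation": TCP orientation; "wrist_force": force on the tool from outside, world axes, zero at the start; "ft_torque": the same for the moment, N m; "gripper_width": finger opening in m; "grip_force": force on a finger pad.
Only numpy, scipy, OpenCV 4.12 (cv2) and the standard library are available. Lean on these libraries where they do the work, as an engineer would, in place of code of your own. Each camera call takes 0.05 s, during which the arm holds its last target. There are 200 camera calls.

TASK

Get the two-part plaster mould ready for casting: stand the loose grooved half on the clamp's board between the strips, its hollow face towards the ribbed half, and let go of it. Then pull the spring plunger up, slide the jaw towards the mould, let the plunger down short of the last hole (the one nearest the fixed jaw) and push the jaw on gently by its push plate until the plunger drops fully into that hole and the mould is held shut under the sprung pad. Leave the other things on the table where they are.

Things in the scene. Friction and masses are not known exactly. Their poses are not given: they have to be found in the camera images.
- clamp: Mould clamp screwed to the table: plywood board 118 x 358 mm, 18 thick. Origin on the table below its centre line; z up, y along the clamp from the fixed blue jaw (face at y = -140 mm, 66 wide, top at z = 84 mm) to the open end (+y). A steel bar (34 wide, top at z = 28 mm, y = 12 to 166 mm) carries the sliding jaw.
- bed (a point): Point on the board's top (z = 18 mm) at the clamp's y = -75 mm, midway between two aluminium strips that are 64 mm apart (2 mm clear at each side of the mould), 8 mm high, and run from the clamp's y = -138 to -10 mm. The mould stands here.
- last_hole (a point): Nominal place of the last index hole (nearest the fixed jaw), at the bar's top, clamp y = 29 mm; the other 11 mm round holes follow every 25 mm towards +y. The bar sits in slotted screws, up to 8 mm off to either side along y, so the true holes must be found by feel. Only the last hole clamps the mould.
- jaw: Blue sliding jaw, moves along the clamp's y only, stiff: friction about 8 N. Origin on the plunger's axis at z = 18 mm, axes as the clamp's. Block 56 mm wide, top 26 mm above the origin; its upright (60 wide, top 48 mm above the origin) is 46 to 58 mm in front (-y) of the axis; the plunger's barrel is 28 mm wide at its foot, 22 above, top 41 mm above the origin.
- push_plate: Upright plate on the back of the sliding jaw, 52 mm wide, for pushing the jaw towards the fixed jaw (-y of the clamp). Origin at the middle of its lower edge, 30.5 mm above the table, axes as the clamp's; the plate rises 34 mm from there; its rubber-faced back is at +6 mm in y and it gives 1 to 2 mm. Shutting the mould takes up to about 19 N; over 25 N is too hard.
- plunger (a joint): Spring plunger, lift in m: 0 = pin fully down in a hole; 0.008 = its rounded end rides on the bar between holes; 0.013 = pulled up to its stop. The pin is 9 mm thick, its nose 7 mm; the spring pulls it down with 3.5 N at 0 and 7.4 N at 0.013. The pin falls in by itself when over a hole and free; a sideways load on the handle can hold it up.
- plunger_handle (a point): Centre of the black T handle on top of the plunger: a bar 50 mm long along the clamp's x, 10 mm wide, 10 mm high; with the pin down its centre is 77 mm above the table. Below it the stem stays clear (17 mm thick at most) down to the barrel's top at z = 59 mm.
- pad (a joint): Compression of the sprung pad in m: 0 = free, 0.0235 = bottomed. Force about 5 N + 0.2 N per mm; less than the jaw's friction, so the jaw does not spring back. The mould shut and the plunger in the last hole, it is compressed by 3 to 19 mm.
- pad_face (a point): Middle of the pad's front face (58 wide, 35 high), 92 mm in front (-y) of the plunger's axis when free, 48 mm above the table. It presses on the back of the grooved half.
- grooved_half: Loose half of the white plaster mould, 60 mm wide (x), 44 thick (y), 80 high, about 0.3 kg, standing on the table. Origin at the centre of its underside. Its mating face, with half the cavity (30 mm wide, open at the top) and two upright grooves, looks to its -y and has to face the ribbed half: its axes must point as the clamp's do.
- grooved_half_mate (a point): Middle of the grooved half's mating face, 40 mm above its underside.
- ribbed_half: Other half, same size, standing loose in the clamp with its back near the fixed jaw. Origin at the centre of its underside; its axes point as the clamp's; its mating face (its own +y) with two 4 mm ribs looks to the sliding jaw.
- ribbed_half_mate (a point): Middle of the ribbed half's mating face, 40 mm above its underside; closed, it meets point grooved_half_mate.
- slip_pot: white round pot, 72 mm wide, 75 tall; bystander, origin under its centre
- water_pot: blue round pot, 72 mm wide, 62 tall; bystander, origin under its centre
- stamp_tin: dark red flat tin, 99 x 134 x 36 mm; bystander, origin under its centre
- mallet: wooden mallet lying down, 261 x 110 x 65 mm; bystander, origin under its centre
- tape_roll: roll of masking tape lying flat, 104 mm wide, 25 tall; bystander, origin under its centre

How it is judged:
By the outcome, as a careful person would: the job done as asked, in the order asked, and still so for the second after the job is handed in, with the robot touching nothing.
It also fails if it takes over 72 s, if anything falls off the work surface, if the arm or the gripper's body presses on something with over 40 N, if the wrist force passes 120 N, or if a joint passes its speed limit or range.

## Working session

There is one attempt and no reset: what is moved stays moved. The work goes in short steps, each a Python script; the robot and the scene stay as the last script left them, time stands still between calls to the robot, and variables do not carry over. Pictures are saved under pics/ and viewed, at most 13 in all, crops included, and the job is handed in when it is done.

```bash
mkdir -p pics
python3 - <<'E'
from workcell import bot,hand,kinematics,get_obs,vision
import cv2,numpy as np
for n in("top","side"):
    d=vision.read_camera(n);np.savez(n+".npz",**d)
    cv2.imwrite(f"pics/{n}0.png",d["frame"][:,:,::-1]);print(n,d["intrinsics"].round(1).tolist(),d["view"].round(4).tolist())
o=get_obs();print(o["time_s"],o["orientation"],o["wrist_force"],bot.tcp_to_tips)
E
```

```text
top [[483.8, 0.0, 320.4], [0.0, 483.8, 203.0], [0.0, 0.0, 1.0]] [[-0.0049, -1.0, -0.0004, 0.1227], [-0.9874, 0.0049, -0.158, 0.5127], [0.158, -0.0004, -0.9874, 1.8407], [0.0, 0.0, 0.0, 1.0]]
side [[502.4, 0.0, 322.3], [0.0, 502.4, 206.7], [0.0, 0.0, 1.0]] [[-0.6674, 0.7446, 0.0139, 0.2459], [0.4377, 0.4073, -0.8016, -0.2174], [-0.6025, -0.5289, -0.5977, 2.2248], [0.0, 0.0, 0.0, 1.0]]
0.1 [ 2.24969430e-01  9.74365629e-01 -5.93244851e-04 -1.55802097e-04] [ 0.27485284 -0.01206339 -0.75236566] 0.017
```

View pics/top0.png

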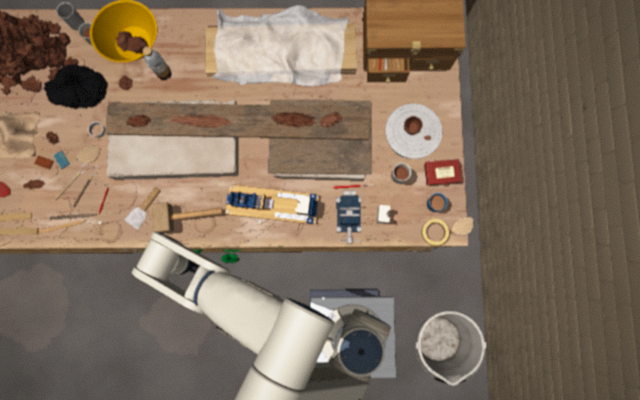

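View pics/side0.png

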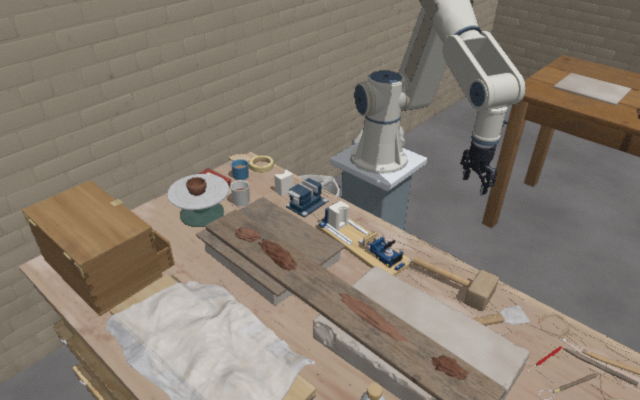

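The clamp lies about along world +y at pixel (274,204) in the top view, with its fixed jaw on the right. The loose half is at (387,213). I'll look at both closer with the wrist camera.

```bash
cat > h.py <<'E'
from workcell import bot,hand,kinematics,get_obs,vision,hand_in
import cv2,numpy as np
def q(phi):            # tool down, tool y along world angle phi (deg)
    t=np.radians(90-phi)/2; return np.array([np.sin(t),np.cos(t),0,0])
def snap(cam,name):
    d=vision.read_camera(cam);np.savez(name+".npz",**d)
    cv2.imwrite(f"pics/{name}.png",d["frame"][:,:,::-1]);return d
def ray(d,uv,z):
    R,t=d["view"][:3,:3],d["view"][:3,3];K=d["intrinsics"]
    v=R.T@np.linalg.solve(K,[uv[0],uv[1],1]);c=-R.T@t
    return c+v*(z-c[2])/v[2]
def proj(d,p):
    c=d["intrinsics"]@(d["view"][:3,:3]@np.array(p)+d["view"][:3,3]);return c[:2]/c[2]
def st():
    o=get_obs();print(round(o["time_s"],2),o["position"].round(4),o["wrist_force"].round(2),round(o["gripper_width"],4),round(float(np.max(o["grip_force"])),1))
    return o
E
python3 - <<'E'
from h import *
bot.reach([0.50,0.29,0.40],q(90));st();d=snap("wrist","w1");print(d["intrinsics"].round(1).tolist(),d["view"].round(3).tolist())
bot.reach([0.46,-0.11,0.33],q(90));st();d=snap("wrist","w2");print(get_obs()["joint_pos"])
E
```

```text
1.56 [0.4995 0.2905 0.3994] [ 0.07 -1.15 -0.24] 0.0852 0.0
[[360.4, 0.0, 322.0], [0.0, 360.4, 202.1], [0.0, 0.0, 1.0]] [[-0.001, 1.0, 0.0, -0.289], [0.966, 0.001, 0.259, -0.561], [0.259, 0.0, -0.966, 0.415], [0.0, 0.0, 0.0, 1.0]]
3.12 [ 0.4605 -0.1094  0.3302] [ 0.76  0.69 -0.96] 0.085 0.0
[-2.36244550e-01  1.90882217e-02  1.81338526e+00  2.99479470e-04
  1.30866177e+00 -1.80820204e+00]
```

View pics/w1.png

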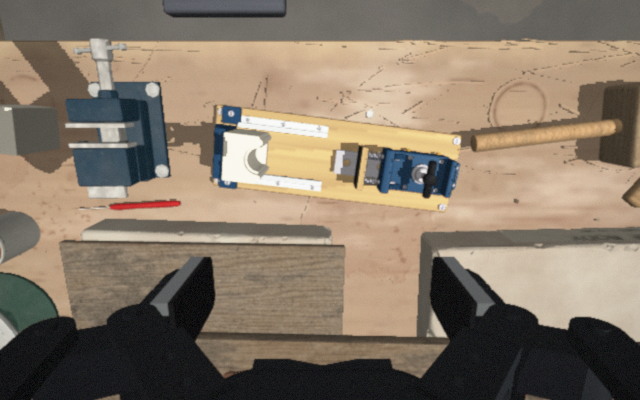

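View pics/w2.png

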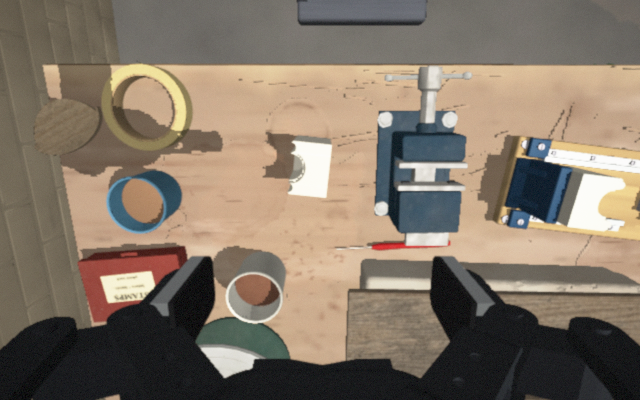

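w1 shows the board with corners about (219,106), (460,138), (444,211) and (212,185). The ribbed half is at (243,155) and the handle at (430,178), so the clamp is turned about -7.5°. w2 shows the grooved half's white top at (310,167), with its cavity facing left (-y), so it needs no half turn.

Run:
```python
from h import *
def rect(d,m,z,name):
    cs,_=cv2.findContours(m,cv2.RETR_EXTERNAL,cv2.CHAIN_APPROX_NONE)
    c=max(cs,key=cv2.contourArea); c=cv2.convexHull(c)[:,0]
    P=np.array([ray(d,p,z)[:2] for p in c])*1000
    print(name,cv2.minAreaRect(P.astype(np.float32)),cv2.boxPoints(cv2.minAreaRect(P.astype(np.float32))).round(1).tolist())
    return c
d1=dict(np.load("w1.npz"));d2=dict(np.load("w2.npz"))
def crop(d,x0,x1,y0,y1):
    m=np.zeros((400,640),np.uint8);m[y0:y1,x0:x1]=255;return m
h1=cv2.cvtColor(d1["frame"],cv2.COLOR_RGB2HSV);h2=cv2.cvtColor(d2["frame"],cv2.COLOR_RGB2HSV)
for p in [(380,140),(340,190),(380,90),(450,220),(240,155)]:print(p,h1[p[1],p[0]])
for p in [(310,180),(350,180)]:print(p,h2[p[1],p[0]])
m=cv2.inRange(h1,(16,115,150),(30,255,255))&crop(d1,205,470,98,220)
m=cv2.morphologyEx(m,cv2.MORPH_OPEN,np.ones((3,3)))
c=rect(d1,m,.018,"board")
m2=cv2.inRange(h2,(0,0,200),(179,70,255))&crop(d2,280,340,125,205)
m2=cv2.morphologyEx(m2,cv2.MORPH_OPEN,np.ones((3,3)))
c2=rect(d2,m2,.08,"groov")
m3=cv2.inRange(h1,(0,0,190),(179,80,255))&crop(d1,205,290,125,188)
m3=cv2.morphologyEx(m3,cv2.MORPH_OPEN,np.ones((3,3)))
c3=rect(d1,m3,.098,"ribbed")
m4=cv2.inRange(h1,(0,0,0),(179,255,40))&crop(d1,415,445,155,205)
c4=rect(d1,m4,.082,"handle")
a=d1["frame"].copy()
for k,col in((c,(255,0,0)),(c3,(0,255,0)),(c4,(255,0,255))):cv2.polylines(a,[k],1,col,1)
b=d2["frame"].copy();cv2.polylines(b,[c2],1,(255,0,0),1)
a=cv2.resize(a[90:230,200:480],None,fx=2.8,fy=2.8,interpolation=2);b=cv2.resize(b[120:210,260:360],None,fx=2,fy=2)
o=np.zeros((600,800,3),np.uint8);o[:a.shape[0],:a.shape[1]]=a;o[400:400+b.shape[0],:b.shape[1]]=b
cv2.imwrite("pics/c.png",o[:,:,::-1])
```

```text
(380, 140) [ 21 103 236]
(340, 190) [ 20 103 232]
(380, 90) [ 15  58 215]
(450, 220) [ 14  73 200]
(240, 155) [ 25  11 250]
(310, 180) [ 26   8 253]
(350, 180) [ 15  81 213]Traceback (most recent call last):
  File "<stdin>", line 16, in <module>
  File "<stdin>", line 4, in rect
ValueError: max() iterable argument is empty
```

```bash
cat > seg.py <<'E'
from h import *
def rect(d,m,z,name):
    m=cv2.morphologyEx(m,cv2.MORPH_OPEN,np.ones((3,3)))
    cs,_=cv2.findContours(m,cv2.RETR_EXTERNAL,cv2.CHAIN_APPROX_NONE)
    c=np.vstack([k for k in cs if cv2.contourArea(k)>30]); c=cv2.convexHull(c)[:,0]
    P=np.array([ray(d,p,z)[:2] for p in c])*1000
    r=cv2.minAreaRect(P.astype(np.float32))
    print(name,np.round(r[0],1),np.round(r[1],1),round(r[2],2),cv2.boxPoints(r).round(1).tolist())
    return c
def crop(m,x0,x1,y0,y1):
    k=np.zeros_like(m);k[y0:y1,x0:x1]=m[y0:y1,x0:x1];return k
E
python3 - <<'E'
from seg import *
d1=dict(np.load("w1.npz"));d2=dict(np.load("w2.npz"))
h1=cv2.cvtColor(d1["frame"],cv2.COLOR_RGB2HSV);h2=cv2.cvtColor(d2["frame"],cv2.COLOR_RGB2HSV)
c=rect(d1,crop(cv2.inRange(h1,(17,88,130),(30,255,255)),205,470,98,220),.018,"board")
c2=rect(d2,crop(cv2.inRange(h2,(0,0,220),(179,40,255)),280,340,125,205),.08,"groov")
c3=rect(d1,crop(cv2.inRange(h1,(0,0,220),(179,40,255)),205,290,125,188),.098,"ribbed")
c4=rect(d1,crop(cv2.inRange(h1,(0,0,0),(179,255,45)),420,440,155,205),.082,"handle")
a=d1["frame"].copy()
for k,col in((c,(255,0,0)),(c3,(0,255,0)),(c4,(255,0,255))):cv2.polylines(a,[k],1,col,1)
b=d2["frame"].copy();cv2.polylines(b,[c2],1,(255,0,0),1)
a=cv2.resize(a[90:230,200:480],None,fx=2.8,fy=2.8,interpolation=2);b=cv2.resize(b[120:210,260:360],None,fx=2,fy=2)
o=np.zeros((600,800,3),np.uint8);o[:a.shape[0],:a.shape[1]]=a;o[400:400+b.shape[0],:b.shape[1]]=b
cv2.imwrite("pics/c.png",o[:,:,::-1])
E
```

```text
board [511.6 308.7] [356.4 117.8] 83.11 [[431.79998779296875, 138.8000030517578], [548.7999877929688, 124.69999694824219], [591.5, 478.5], [474.5, 492.70001220703125]]
groov [ 464.3 -123.6] [41.3 60.3] 84.18 [[432.20001220703125, -141.10000610351562], [492.29998779296875, -147.1999969482422], [496.3999938964844, -106.0999984741211], [436.3999938964844, -100.0]]
ribbed [494.8 205.8] [84.7 77.4] 88.69 [[455.1000061035156, 164.3000030517578], [532.5, 162.5], [534.5, 247.1999969482422], [457.1000061035156, 249.0]]
handle [526.6 429.5] [46.5 13.1] 4.23 [[503.0, 434.29998779296875], [503.8999938964844, 421.20001220703125], [550.2999877929688, 424.70001220703125], [549.4000244140625, 437.79998779296875]]
```

View pics/c.png

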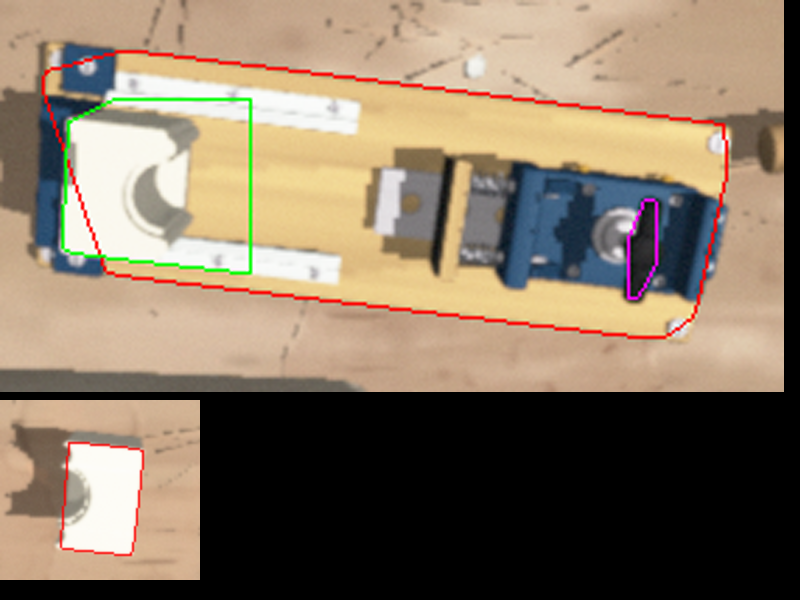

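The board fit is clean: 356 x 118 mm, yaw -6.9°. Next I check the strips and the ribbed face in clamp coordinates. Then I grip the half to centre it, release it, and look again, which gives the wrist camera's bias.

```bash
cat >> seg.py <<'E'
A=np.radians(-6.88)
O=np.array([.5116,.3087])
X=np.array([np.cos(A),np.sin(A)]);Y=np.array([-np.sin(A),np.cos(A)])
def W(x,y): return O+X*x+Y*y
def C(p): p=np.array(p[:2])-O;return np.round(np.array([p@X,p@Y])*1000,1)
E
python3 - <<'E'
from seg import *
d1=dict(np.load("w1.npz"))
P=lambda u,v:(200+u/2.8,90+v/2.8)
print("strip upper end",[C(ray(d1,P(*p),.026)) for p in((359,103),(357,133))])
print("strip lower end",[C(ray(d1,P(*p),.026)) for p in((342,256),(338,284))])
print("rib mate",[C(ray(d1,P(*p),.098)) for p in((188,165),(165,250),(75,120),(65,253))])
print("handle",[C(ray(d1,P(643,248),z)) for z in(.082,.090)])
print("knobaxis barrel",C(ray(d1,P(612,236),.06)))
print("pad?",[C(ray(d1,P(438,215),.06))])
for ph in(-5.8,174.2):
    for z in(.2,.052): print(ph,kinematics.solve_ik([.4642,-.1249,z],q(ph)))
bot.reach([.4642,-.1249,.16],q(-5.8));bot.servo_line([.4642,-.1249,.052],velocity=.1);st()
hand.move_gripper(.04,30);o=st();hand.move_gripper(.085)
bot.servo_line([.4642,-.1249,.16],velocity=.2)
c=np.array([.4642,-.1249])+np.array([.50,.29])-W(0,-.06)
bot.reach([*c,.382],q(90));d=snap("wrist","w3");st()
h=cv2.cvtColor(d["frame"],cv2.COLOR_RGB2HSV);u,v=proj(d,[.4642,-.1249,.08]).astype(int);print(u,v)
rect(d,crop(cv2.inRange(h,(0,0,220),(179,40,255)),u-45,u+45,max(v-45,0),v+45),.08,"groov")
E
```

```text
strip upper end [array([-46.8, -16.4]), array([-31.8, -15.6])]
strip lower end [array([ 32.5, -15.5]), array([ 47.8, -15.7])]
rib mate [array([-14.8, -89.9]), array([ 24.6, -97.1]), array([ -28.4, -140.5]), array([  31.4, -141.9])]
handle [array([  0.2, 122.5]), array([ -1.1, 119.9])]
knobaxis barrel [ -0.3 113.5]
pad? [array([-0.3, 27.5])]
-5.8 [-2.65960607e-01  1.58018725e-01  1.96120514e+00 -4.44089210e-16
  1.02236879e+00 -1.64731510e-01]
-5.8 [-2.65960607e-01  3.87299042e-01  2.07235068e+00 -4.44089210e-16
  6.81942928e-01 -1.64731510e-01]
174.2 [-2.65960607e-01  1.58018725e-01  1.96120514e+00 -4.44089210e-16
  1.02236879e+00  2.97686114e+00]
174.2 [-2.65960607e-01  3.87299042e-01  2.07235068e+00 -4.44089210e-16
  6.81942928e-01  2.97686114e+00]
5.86 [ 0.4647 -0.125   0.0525] [ 0.3  -0.25  0.51] 0.0856 0.0
6.21 [ 0.4644 -0.125   0.0526] [-1.33  0.38  5.65] 0.059 31.8
8.75 [ 0.4595 -0.084   0.3808] [-0.4  -0.34 -0.42] 0.0852 0.0
290 163
groov [ 464.6 -123.5] [40.9 60.5] 84.3 [[432.5, -140.8000030517578], [492.70001220703125, -146.89999389648438], [496.70001220703125, -106.0999984741211], [436.5, -100.0999984741211]]
```

The bias is under 0.5 mm. The strip ends show the clamp's y-origin 5.6 mm away from the board's centre. That puts the ribbed mating face at about y = -91 and the jaw at about 128. Now I pick and place.

```bash
cat >> seg.py <<'E'
O=W(.00035,-.0056)
E
python3 - <<'E'
from seg import *
bot.reach([.4644,-.125,.16],q(-5.8));bot.servo_line([.4644,-.125,.0525],velocity=.12)
hand.move_gripper(.04,40);st()
bot.servo_line([.4644,-.125,.25],velocity=.2);b=st()["wrist_force"]
p=W(0,-.060);bot.reach([*p,.25],q(-6.88));bot.servo_line([*p,.088],velocity=.12);st()
for z in(.082,.079,.0765,.074,.072):
    bot.servo_line([*p,z],velocity=.03);o=st()
    if abs(o["wrist_force"][2]-b[2])>8: print("contact");break
snap("wrist","w4")
E
```

```text
11.56 [ 0.4647 -0.1251  0.0533] [-1.98  1.28  5.9 ] 0.0592 42.1
12.7 [ 0.4636 -0.1248  0.2489] [ 0.62 -0.1  -2.96] 0.0591 43.6
15.58 [0.5046 0.2438 0.0887] [ 0.69  0.1  -3.14] 0.0591 43.6
15.93 [0.5039 0.2435 0.0819] [-0.34 -0.4  -3.  ] 0.0591 43.6
16.18 [0.5039 0.2435 0.0788] [ 0.53 -0.16 -2.7 ] 0.0588 43.6
16.43 [0.504  0.2435 0.0763] [-0.04  0.03 -2.87] 0.059 43.6
16.68 [0.504  0.2435 0.0738] [ 0.07  0.76 -3.26] 0.0589 43.6
16.93 [0.504  0.2435 0.0719] [-0.17 -0.78 -2.67] 0.059 43.6
```

It's between the strips without contact. I set it down, release, retreat and look.

Run:
```python
from seg import *
p=W(0,-.060)
for z in(.0708,.0700,.0692):
    bot.servo_line([*p,z],velocity=.02);o=st()
    if o["wrist_force"][2]>2: break
hand.move_gripper(.085);st()
bot.servo_line([*p,.19],velocity=.2)
bot.reach([.505,.36,.30],q(90));d=snap("wrist","w5");st()
c=cv2.resize(d["frame"][0:270,80:540],None,fx=1.7,fy=1.7,interpolation=2);cv2.imwrite("pics/w5c.png",c[:,:,::-1])
```

```text
17.23 [0.5043 0.2436 0.0714] [-1.83 -1.99  5.86] 0.059 44.5
17.62 [0.5042 0.2436 0.0708] [-0.01 -0.15 -0.28] 0.0851 0.0
19.77 [0.5048 0.3596 0.299 ] [-0.55  0.38  0.32] 0.0847 0.0
```

View pics/w5c.png

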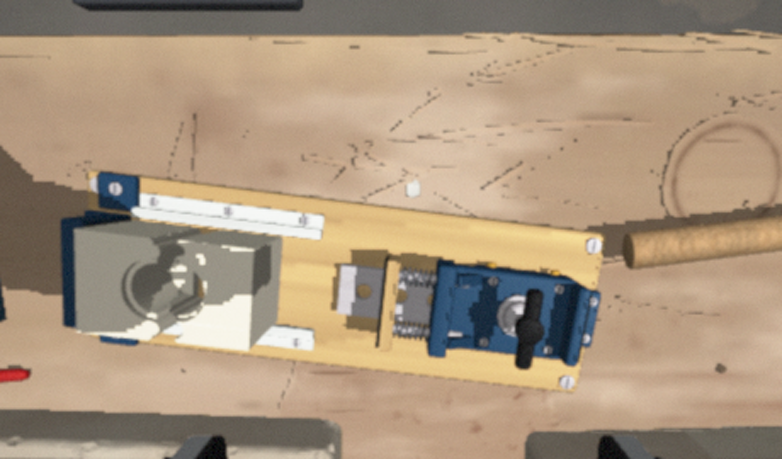

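The halves stand together between the strips, crop x 75–280, with the cavity closed. The handle's centre is at crop (529,329), and bar holes show at about (365,290) and (432,292).

Run:
```python
from seg import *
d=dict(np.load("w5.npz"));P=lambda u,v:(80+u/1.7,v/1.7)
f=lambda n,u,v,z:print(n,C(ray(d,P(u,v),z)))
f("hole",365,290,.028);f("hole2",432,293,.028)
for z in(.082,.090):f("handle",529,329,z)
f("barrel",517,316,.059);f("strips",322,228,.026);f("strips",314,342,.026)
f("platetop",590,290,.0645);f("platetop",578,360,.0645);f("grv back",275,240,.098);f("grv back",252,345,.098);f("bar end",338,290,.028)
```

```text
hole [-1.2 22.9]
hole2 [-4.6 69.1]
handle [  0.9 127.8]
handle [ -0.8 126. ]
barrel [ -1.7 123.8]
strips [-39.5 -10.2]
strips [40.6 -9.4]
platetop [-24.8 165.6]
platetop [ 21.3 166.7]
grv back [-36.3 -26.2]
grv back [ 26.4 -35.8]
bar end [1.  4.4]
```

The vision estimate puts the last hole at about y = 22.5, an offset near -6.5. I grip the handle and feel the lift.

Run:
```python
from seg import *
p=W(0,.1265);hand.move_gripper(.045)
bot.reach([*p,.15],q(83.12));bot.servo_line([*p,.088],velocity=.1);b=st()
hand.move_gripper(.0,50);o=st();z0=o["position"][2]
f0=o["wrist_force"][2]
for k in range(1,9):
    bot.servo_line([*p,.088+.002*k],velocity=.02);o=st()
    if o["wrist_force"][2]<f0-14:break
snap("wrist","w6")
```

```text
21.73 [0.5268 0.4289 0.0885] [ 0.11 -0.55  0.83] 0.0449 0.0
22.23 [0.5265 0.4287 0.0881] [-0.35  0.2   0.12] 0.0003 0.0
22.48 [0.5266 0.4288 0.0902] [ 0.03 -1.1  -0.06] 0.0002 0.0
22.73 [0.5266 0.4288 0.0922] [ 0.47 -0.89  0.22] -0.0003 0.0
22.98 [0.5265 0.4288 0.0942] [0.56 0.24 0.72] 0.0001 0.0
23.23 [0.5265 0.4288 0.0962] [0.03 0.36 0.08] 0.0006 0.0
23.48 [0.5265 0.4288 0.0982] [0.46 0.54 0.  ] -0.0001 0.0
23.73 [0.5265 0.4288 0.1002] [ 0.9   0.06 -0.69] 0.0001 0.0
23.98 [0.5265 0.4288 0.1022] [-0.42 -0.09  0.99] -0.0 0.0
24.23 [0.5265 0.4288 0.1042] [-0.17  0.08  0.64] 0.0 0.0
```

Run:
```python
from seg import *
p=W(0,.1265)
d=snap("side","s1");u,v=proj(d,[*p,.08]).astype(int)
a=cv2.resize(d["frame"][v-40:v+40,u-50:u+50],(500,400),interpolation=2)
w=dict(np.load("w6.npz"));b=cv2.resize(w["frame"],(300,188))
o=np.zeros((400,800,3),np.uint8);o[:,:500]=a;o[:188,500:]=b;cv2.imwrite("pics/s1c.png",o[:,:,::-1])
print(proj(w,[*p,.087]),(u,v))
```

```text
[324.47817516 244.15915867] (np.int64(388), np.int64(244))
```

View pics/s1c.png

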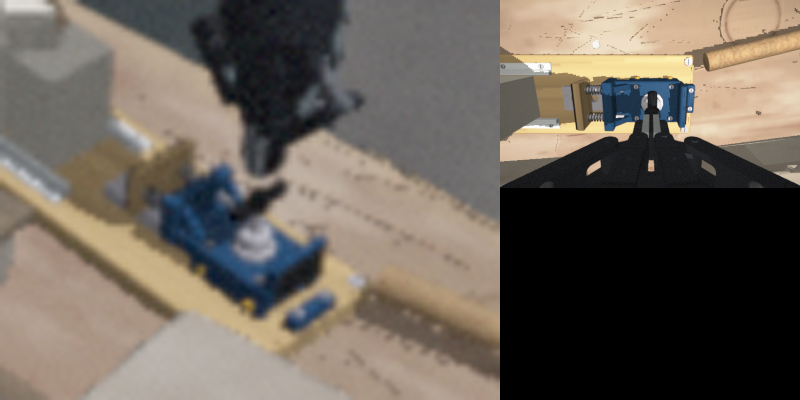

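The closed fingers ended just above the handle, aligned with it, so the tips reach less deep than I assumed. I try again lower in small steps.

Run:
```python
from seg import *
p=W(0,.1265)
for z in(.083,.079,.075):
    hand.move_gripper(.032);bot.servo_line([*p,z],velocity=.06)
    hand.move_gripper(.0,50);o=st()
    if o["gripper_width"]>.005:break
if o["gripper_width"]>.005:
    f0=o["wrist_force"][2]
    for k in range(1,8):
        bot.servo_line([*p,z+.002*k],velocity=.02);o=st()
        if o["wrist_force"][2]<f0-14:break
```

```text
25.57 [0.5268 0.4296 0.0835] [ 0.14  5.09 -1.  ] 0.0124 48.8
25.82 [0.5266 0.4295 0.0848] [ 1.26  7.28 -7.07] 0.0125 48.8
26.07 [0.5266 0.4295 0.0867] [ 0.41  6.51 -7.35] 0.0124 48.8
26.32 [0.5266 0.4294 0.0886] [ 1.68  5.81 -7.92] 0.0122 48.8
26.57 [0.5263 0.4287 0.0891] [  4.7    7.26 -17.07] 0.0123 50.1
```

It's gripped. The lift to the stop was 5 mm, so the pin was riding on the bar. Now I slide the jaw.

Run:
```python
from seg import *
for y,v in((.11,.03),(.08,.04),(.06,.04),(.05,.03),(.044,.02),(.040,.02),(.036,.02)):
    bot.servo_line([*W(0,y),.0885],velocity=v);o=st();print(C(o["position"]))
    if abs(o["wrist_force"]@np.array([*Y,0]))>24:print("high");break
d=snap("wrist","w7")
cv2.imwrite("pics/w7c.png",cv2.resize(d["frame"][:300],(800,375))[:,:,::-1])
```

```text
27.27 [0.5246 0.4128 0.088 ] [ 2.42  6.52 -7.99] 0.0123 51.7
[1.000e-01 1.105e+02]
28.18 [0.521  0.383  0.0881] [ 1.78  6.67 -6.55] 0.0119 51.7
[ 0.  80.5]
28.82 [0.5185 0.363  0.0881] [ 2.15  5.21 -7.77] 0.0122 51.7
[-0.  60.3]
29.31 [0.5174 0.3535 0.0882] [ 1.65  6.95 -7.62] 0.0121 51.7
[ 0.  50.8]
29.76 [0.5167 0.3477 0.0882] [ 1.17  8.37 -7.04] 0.0121 51.7
[ 0. 45.]
30.11 [0.5163 0.344  0.0883] [ 0.67  9.56 -8.06] 0.0123 51.7
[ 0.  41.2]
30.46 [0.5159 0.3406 0.0884] [ 0.6  10.42 -7.36] 0.0122 51.7
[ 0.1 37.8]
```

View pics/w7c.png

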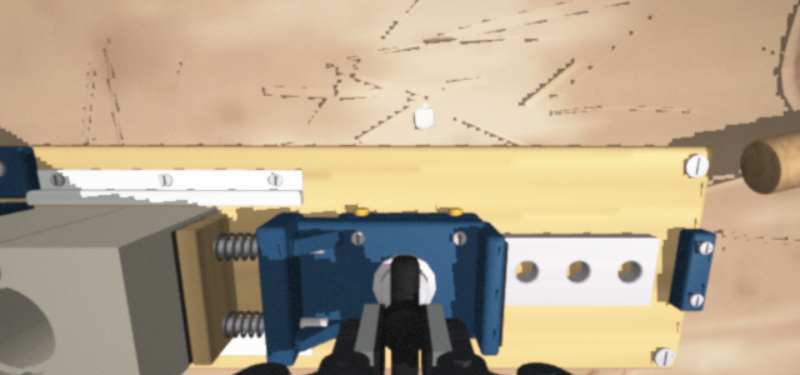

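The pad rests on the mould's back at x≈185. Three bar holes now show behind the jaw at (527,271), (579,271) and (630,271), so I locate them.

Run:
```python
from seg import *
d=dict(np.load("w7.npz"))
for u in(527,579,630,657,506):print(u,C(ray(d,(u*.8,271*.8),.028)))
for u,v in((302,178),(302,198)):print("strip",C(ray(d,(u*.8,v*.8),.026)))
print("grv back top",C(ray(d,(222*.8,208*.8),.098)),"pad",C(ray(d,(187*.8,300*.8),.06)))
```

```text
527 [-0.3 96.7]
579 [ -0.3 121.8]
630 [ -0.3 146.4]
657 [ -0.3 159.4]
506 [-0.3 86.5]
strip [-44.6  -9.6]
strip [-35.3 -10.1]
grv back top [-42.6 -18.9] pad [  2.1 -52.6]
```

The last hole is at about y = 21.7 and the next at 46.7. I move to about 33, let the pin down on the bar, and release.

Run:
```python
from seg import *
p=W(0,.0312);bot.servo_line([*p,.0885],velocity=.02);o=st();print(C(o["position"]))
for z in(.0865,.085,.0835,.082,.081):
    bot.servo_line([*p,z],velocity=.02);o=st()
    if o["wrist_force"][2]>0:break
hand.move_gripper(.03);o=st();print(C(o["position"]))
bot.servo_line([*p,.16],velocity=.15);st()
b=bot.reach([*W(0,.06),.30],q(83.12));d=snap("wrist","w8");st()
cv2.imwrite("pics/w8c.png",cv2.resize(d["frame"][:300],(800,375))[:,:,::-1])
```

```text
30.9 [0.5153 0.3361 0.0885] [-0.21 13.25 -6.96] 0.0121 51.7
[ 0.1 33.3]
31.15 [0.5154 0.3361 0.0865] [-0.17 11.74 -7.13] 0.0123 51.8
31.4 [0.5153 0.3361 0.085 ] [-0.02 12.61 -7.29] 0.0121 51.9
31.65 [0.5154 0.3362 0.0838] [-1.02 11.51 -5.55] 0.012 52.2
31.9 [0.5156 0.3362 0.0834] [-3.83  9.36  6.14] 0.0121 53.9
32.22 [0.5149 0.3335 0.0819] [ 0.5   0.84 -0.28] 0.0299 0.0
[-0.1 30.6]
32.88 [0.5146 0.3337 0.1594] [-0.15 -0.47 -0.75] 0.03 0.0
33.56 [0.5177 0.3621 0.2981] [ 0.1  -0.21 -0.64] 0.03 0.0
```

View pics/w8c.png

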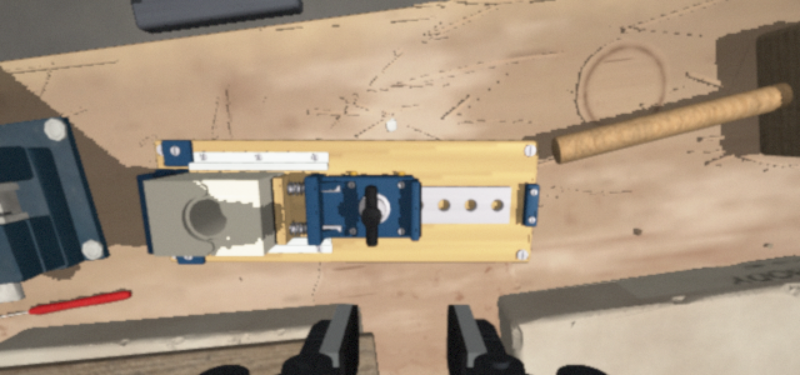

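The pin landed at the riding height, between the holes. The mould is shut and the push plate is at crop (415,208). Now I push the plate with closed fingers.

Run:
```python
from seg import *
d=dict(np.load("w8.npz"))
pb=C(ray(d,(420*.8,208*.8),.0645));print("plate back",pb)
hand.move_gripper(0);y=pb[1]/1000+.026
bot.reach([*W(0,y),.15],q(-6.88));bot.servo_line([*W(0,y),.056],velocity=.15);o=st()
f0=o["wrist_force"];F=lambda o:(o["wrist_force"]-f0)@np.array([*Y,0])
last=None
while y>.045:
    y-=.001;bot.servo_line([*W(0,y),.056],velocity=.015);o=get_obs();f=F(o);print(round(y*1e3,1),C(o["position"]),round(f,1),end=" | ")
    if f>3 and last is None:last=y;print("contact")
    if f>19 or (last and y<last-.010):break
st()
```

```text
plate back [-2.9 73.3]
36.17 [0.5237 0.4021 0.0568] [-0.25  0.68  0.38] 0.0004 0.0
98.3 [ 0.5 98.7] -1.0 | 97.3 [ 0.  97.2] -0.9 | 96.3 [-0.  96.2] -0.7 | 95.3 [ 0.  95.2] -0.8 | 94.3 [-0.  94.2] -1.2 | 93.3 [-0.  93.2] -0.1 | 92.3 [ 0.  92.2] -0.1 | 91.3 [ 0.  91.2] -1.2 | 90.3 [-0.  90.2] -1.3 | 89.3 [-0.  89.2] -0.2 | 88.3 [ 0.  88.2] -0.7 | 87.3 [-0.  87.2] -0.5 | 86.3 [-0.  86.3] -1.5 | 85.3 [-0.  85.2] -1.2 | 84.3 [ 0.1 84.7] 1.7 | 83.3 [ 0.1 84.3] 4.9 | contact
82.3 [ 0.2 83.9] 7.5 | 81.3 [ 0.2 83.5] 10.6 | 80.3 [ 0.2 83.2] 13.1 | 79.3 [ 0.3 82.8] 15.3 | 78.3 [ 0.3 82.1] 16.8 | 77.3 [ 0.3 81.1] 15.8 | 76.3 [ 0.3 80.1] 16.9 | 75.3 [ 0.3 79.1] 17.3 | 74.3 [ 0.3 78.1] 16.5 | 73.3 [ 0.3 77.2] 18.0 | 42.67 [0.5209 0.3797 0.0565] [-0.77 18.87 -7.63] -0.0001 9.0
```

Run:
```python
from seg import *
y=.0733;n=0
while y>.064:
    y-=.0006;bot.servo_line([*W(0,y),.056],velocity=.012);o=get_obs();f=o["wrist_force"]@np.array([*Y,0]);c=C(o["position"])
    print(round(y*1e3,1),c[1],round(f,1),round(o["wrist_force"][2],1),end=" | ")
    if f>21.5:break
d=snap("wrist","w9");st()
```

```text
72.7 76.7 18.1 -6.6 | 72.1 76.2 18.5 -6.0 | 71.5 75.5 17.6 -6.3 | 70.9 75.0 19.2 -6.0 | 70.3 74.3 17.7 -6.3 | 69.7 73.0 14.6 -5.0 | 69.1 72.5 16.6 -5.4 | 68.5 72.0 15.5 -4.7 | 67.9 71.4 16.6 -5.0 | 67.3 70.8 15.4 -5.2 | 66.7 70.4 17.0 -5.6 | 66.1 70.2 18.4 -6.5 | 65.5 69.9 20.6 -7.3 | 64.9 69.7 20.9 -7.4 | 64.3 69.5 22.0 -7.7 | 46.47 [0.52   0.372  0.0567] [-0.87 23.89 -7.71] 0.0003 11.5
```

The force dipped at 73 mm and then climbed against a hard stop at 70.4 mm, so the pin should be home. I back off and check the handle's height obliquely.

Run:
```python
from seg import *
bot.servo_line([*W(0,.10),.056],velocity=.1);o=st()
bot.servo_line([*W(0,.10),.16],velocity=.2)
bot.reach([*W(0,.17),.22],q(83.12));d=snap("wrist","w10");st()
cv2.imwrite("pics/w10c.png",cv2.resize(d["frame"][:300],(800,375))[:,:,::-1])
for z in(.077,.085):print(z,[(proj(d,[*W(s,.0215),z])*1.25).round() for s in(-.025,0,.025)])
print("axis at .059",(proj(d,[*W(0,.0215),.059])*1.25).round())
```

```text
46.98 [0.523  0.4021 0.0557] [ 0.13 -0.27  0.39] 0.0001 0.0
49.03 [0.5314 0.4715 0.2191] [-0.21 -0.12  0.25] -0.0002 0.0
0.077 [array([174., 197.]), array([179., 235.]), array([184., 272.])]
0.085 [array([168., 199.]), array([173., 238.]), array([178., 275.])]
axis at .059 [192. 230.]
```

View pics/w10c.png

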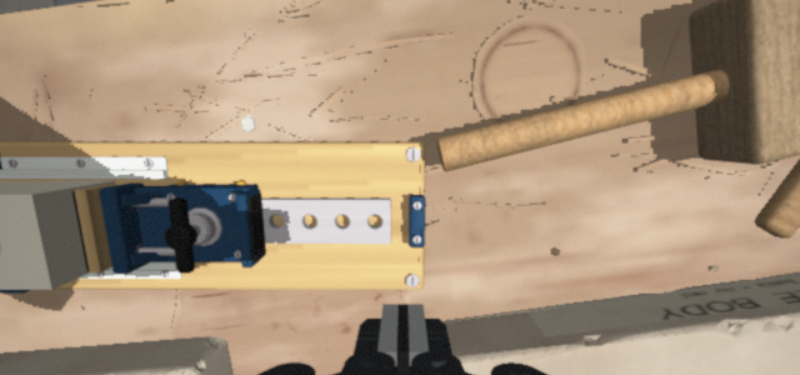

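Handle spans (179,200)–(183,271), which fits the pin-down prediction. I confirm by triangulating from the opposite side.

Run:
```python
from seg import *
bot.reach([*W(0,-.10),.24],q(83.12));e=snap("wrist","w11");st()
d=dict(np.load("w10.npz"));L=[]
for k in(d,e):
    u,v=proj(k,[*W(0,.0215),.08]).astype(int)
    m=crop(cv2.inRange(cv2.cvtColor(k["frame"],cv2.COLOR_RGB2GRAY),0,32),u-13,u+14,v-36,v+37)
    m=cv2.morphologyEx(m,cv2.MORPH_OPEN,np.ones((3,3)))
    n,lab,s,ce=cv2.connectedComponentsWithStats(m);i=1+np.argmax(s[1:,4]);print(s[i],ce[i],(u,v))
    L.append((k,ce[i]))
for z in(.073,.077,.081,.085,.089):print(z,[C(ray(k,c,z)) for k,c in L])
a=np.hstack([cv2.resize(k["frame"][int(c[1])-40:int(c[1])+40,int(c[0])-50:int(c[0])+50],(400,320),interpolation=2) for k,c in L])
cv2.imwrite("pics/t.png",a[:,:,::-1])
```

```text
50.13 [0.4999 0.205  0.2401] [-0.03  0.09 -0.35] 0.0002 0.0
[132 158  23  59 930] [144.36344086 187.36021505] (np.int64(141), np.int64(189))
[452 166  10  20  83] [456.5060241  175.55421687] (np.int64(461), np.int64(182))
0.073 [array([ 0.1, 20.3]), array([-4.7, 18.9])]
0.077 [array([-0.8, 22.3]), array([-5.4, 17.4])]
0.081 [array([-1.7, 24.3]), array([-6.2, 15.9])]
0.085 [array([-2.6, 26.4]), array([-7. , 14.4])]
0.089 [array([-3.5, 28.4]), array([-7.7, 12.8])]
```

View pics/t.png

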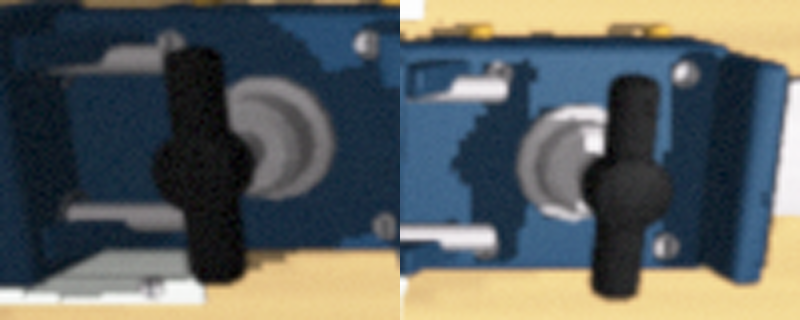

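Using the handle centres read off both views, (205,165) left and (233,186) right, the rays meet at z ≈ 0.0755. That means the pin is fully down; raised, it would be at 0.085. Both halves are shut under the pad, so I hand in.

```bash
python3 -c "
from h import *
print(hand_in())"
```

```text
the job is handed in; nothing more can be done
None
```

The mould is shut under the sprung pad with the plunger down in the last hole, as confirmed by two camera views, and the job is handed in at about 50 s of the 72 s allowed; the push peaked at about 24 N (limit 25 N).

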